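# Mount the filter head and set the vacuum lever

### The job

Get the vacuum filter stand ready: first swing the valve lever back to fully closed, before you move a filter head. Then set the taller of the two filter heads into the filter base with its ears clear of the two hooks, and give it a quarter turn clockwise (seen from above) until its ears stop under the hooks, with the valve still closed. Last, open the lever to the long middle mark, 45 degrees from closed, and leave the short head and the other things on the bench where they stand.

Things in the scene. Friction and masses are not known exactly. Their poses are not given: they have to be found in the camera images.
- stand: The fixed vacuum filter stand: an aluminium plate 120 x 320 mm on rubber feet, top face 12 mm above the worktop. Origin on the worktop under the plate's centre; z up, its y axis runs along the plate from the valve end (-y) to the filter base end (+y), its -x side roughly faces the robot.
- seat (a point): Centre of the flat floor of the filter base, 16 mm above the worktop, 95 mm from the stand's origin along the stand's +y; axes parallel to the stand's. Round the floor is a low ring: inner radius 31.5 mm, outer 36 mm, 5 mm high. A head drops in while its ears lie along the stand's x, or up to 45 degrees clockwise from there; it is locked with its ears along the stand's y.
- hook (a point): One of two equal inverted-L hooks opposite each other, at +y (this one) and -y of the seat, 30 mm wide along x; wall at radius 46.5 to 52.5 mm, overhang in to radius 34.5 mm, its underside 15.5 mm above the seat floor (this point, radius 43.5 mm), top 21.5 mm. A stop closes this hook at its +x end, the -y hook at its -x end: ears enter by a clockwise turn only.
- valve_pivot (a point): Point on the valve lever's vertical hinge axis, 47 mm above the worktop, 95 mm from the stand's origin along the stand's -y; axes parallel to the stand's. Below the lever is a white round dial (radius 72 mm, top 43 mm above the worktop), black marks every 15 degrees, long ones at 0 (along the stand's -x), 45 and 90 degrees (along the stand's -y).
- lever (a joint): Angle of the valve lever in rad: 0 = closed, against its stop, lever pointing along the stand's -x; grows counter-clockwise seen from above, pi/2 = pointing along the stand's -y; end of travel 1.75. Stiff by friction (about 0.06 N m, under 1 N at the knob), stays where it is left.
- lever_knob (a point): Half-way up the upright black round knob at the lever's end: 18 mm diameter, 34 mm tall, from 54 to 88 mm above the worktop; this point lies 73 mm above the worktop, 88 mm from the hinge axis. The point's -x axis points from the hinge outward along the lever. The knob does not spin on the lever but can turn between the fingers.
- head_tall_center (a point): Centre of the taller filter head (loose, steel, 76 mm tall, about 0.3 kg, three dark grooves), 38 mm above its underside. Body 58 mm diameter up to 46 mm, foot tapering to 50 mm over the lowest 6 mm. Two ears stick out along +x and -x to radius 42 mm, 14 mm wide, 8 to 13 mm above the underside. z up; a half turn about z looks the same. Stands on the worktop at the start.
- head_tall_bar (a point): Centre of the upright grip bar on top of the taller head, 61 mm above the head's underside: 50 mm long along the head's x (the line of the ears), 14 mm thick along y, 30 mm high, standing free on the flat top of the body.
- head_short_center (a point): Centre of the shorter filter head (loose, 54 mm tall, same foot, ears and bar, plain body), 27 mm above its underside. Not to be used or moved.
- vial_center (a point): Centre of a small capped vial, 15 mm diameter, 45 mm tall, standing on the worktop; a bystander.
- petri_center (a point): Centre of a petri dish, 62 mm diameter, 14 mm high; a bystander.
- weight_center (a point): Centre of a small brass-coloured calibration weight, 18 mm diameter, 31 mm tall; a bystander.
- beaker_center (a point): Centre of a small glass beaker, 57 mm wide, 70 mm tall; a bystander.
Not all that is in view belongs to the job. Leave any brown or purple look-alike of the part that bears head_tall_center alone.

How it is judged:
By the outcome, as a careful person would: the job done as asked, in the order asked, and still so for the second after the job is handed in, with the robot touching nothing.
It also fails if it takes over 61 s, if anything falls off the work surface, if the arm or the gripper's body presses on something with over 40 N, if the wrist force passes 120 N, or if a joint passes its speed limit or range.

### The arm

A 6-joint arm with a two-finger parallel gripper is mounted at the origin on a cart in front of the work surface, level with it; the furniture and walls round the work are solid. World frame = base frame: x ahead of the robot, y to its left, z up, the work surface at z = 0. Lengths are in mm, angles in rad, forces in N, time in s.
With the tool pointing down it reaches from about 350 to 925 mm from the base axis. Payload 6.4 kg.
Tool frame: the origin (TCP) lies midway between the tips of the shut fingers; the grasp point (between the pads) lies 19 mm behind it (bot.grasp_offset is the distance from the TCP to the grasp point, in mm); y points along the fingers, x is the direction in which the jaws open and shut, and the axes are right-handed (so a half turn about y gives the same grasp; the last joint's range is limited). The gripper opens to 85 mm and grips with 20 to 120 N. Pads are 22 mm wide; open, the fingers measure 114 mm over their backs; the gripper's body (76 mm by 85 mm) begins 54 mm behind the grasp point. The pads swing forward as they close: fully open they stand 13 mm farther back than shut.
Start: joints at [-1.426, 0.245, 1.558, -0, 1.339, -0.174], TCP at [203.733, -617.258, 231.29] pointing down, gripper open.
Joint ranges: [-3.13, 3.13], [-1.02, 2.26], [0.13, 2.54], [-0.95, 4.09], [0.21, 2.88], [-2.74, 2.74]. Speed limits (rad/s): [2.57, 2.57, 3.14, 3.14, 3.14, 3.14].

### API

Orientations are given as a rotation vector (axis times angle).
In Python, from bench import bot, eyes, close_job gives the robot as it stands.
- The arm moves only by the tool jog_arm, never from a script. Its argument "rows" is a list of rows, each a list of 5 numbers: the finger opening in cm, from 0 to 8.54, then the shift along the tool's x, y, z in cm, then the turn about the tool's y in rad. In form: [[gripper, tx, ty, tz, roll], ...]. A call has 1 to 10 rows; each row shifts and turns the commanded pose from where the row before left it, along the tool's axes as they then stand; what a row does not reach is not made up. A row lasts 1/10 s, in which the tool goes at most 50 mm and 8.59 degrees, less where a joint would pass 70% of its speed; a pose out of reach is approached as far as the arm can. A call with a gripper value outside its range is refused whole. The fingers move at their own pace and stop on an object; "squeeze" is the grip in N (left out, the last holds). Time passes only in rows, so rows that do not move let the fingers close. It gives the time, the measured TCP pose, the force and the opening at its end, in the units of the state.
- bot.get_state(): the state, without advancing time (a new reading comes with each control period).
- eyes.get_image(name): name is "scene" or "top" or "wrist"; returns a dict with "color" (384x512x3 uint8, red, green, blue), "camera_matrix" (3x3 intrinsics, pixels), "rvec" (rotation vector, rad) and "tvec" (3), from world to camera coordinates, as OpenCV has them. Camera axes: x right, y down, z forward; pixel columns grow to the right and rows downward; lengths in mm; the calibration is good to about 2 mm. A picture is of the moment at which its call begins. There is no depth.
- close_job(): hands the job in, once; it reports no verdict.
The state is a dict: "time_s": time; "q": joint angles; "qd": joint speeds; "joint_efforts": joint torques, N m; "eef_pos": TCP position; "ee_rot": TCP orientation; "contact_force": force on the tool from outside, world axes, zero at the start; "ft_torque": the same for the moment, N m; "opening": finger opening in mm.
Only numpy, scipy, OpenCV 4.12 (cv2) and the standard library are available. Lean on these libraries where they do the work, as an engineer would, in place of code of your own. Each camera call takes 0.05 s, during which the arm holds its last target. There are 200 camera calls.

## Working session

There is one attempt and no reset: what is moved stays moved. The work goes in short steps, Python scripts to look and compute and a tool call to move; the robot and the scene stay as the last step left them, time stands still between calls to the robot, and variables do not carry over. Pictures are saved under pics/ and viewed, about 8 in all and at most 12, crops included, and the job is handed in when it is done.

Besides the shell and the picture viewer there is one more tool, called by a JSON object that holds its "op" and its "data". jog_arm: Moves the arm, as the interface text tells. Its arguments: {"type":"object","properties":{"rows":{"type":"array"},"squeeze":{"type":"number"}},"required":["rows"]}

```bash
mkdir -p pics; cat > h.py <<'E'
import numpy as np, cv2
from bench import bot, eyes, close_job
def grab(n):
    d=eyes.get_image(n); return d
def ray(d,u,v):
    R=cv2.Rodrigues(np.array(d["rvec"],float))[0]; t=np.array(d["tvec"],float).ravel()
    K=np.array(d["camera_matrix"],float)
    p=cv2.undistortPoints(np.array([[[u,v]]],float),K,None)[0,0]
    return -R.T@t, R.T@np.array([p[0],p[1],1.])
def onz(d,u,v,z):
    o,r=ray(d,u,v); return o+r*(z-o[2])/r[2]
def proj(d,P):
    return cv2.projectPoints(np.array(P,float).reshape(-1,1,3),np.array(d["rvec"],float),np.array(d["tvec"],float),np.array(d["camera_matrix"],float),None)[0][:,0]
def save(d,name,crop=None,s=1):
    im=d["color"][:,:,::-1]
    if crop: a,b,c,e=crop; im=im[b:e,a:c]
    cv2.imwrite("pics/"+name,cv2.resize(im,None,fx=s,fy=s,interpolation=cv2.INTER_CUBIC))
E
python3 - <<'E'
from h import *
import pickle
t=grab("top");s=grab("scene")
pickle.dump((t,s),open("a.pkl","wb"))
save(t,"top.png",None,1.5);save(s,"scene.png",None,1.5)
for d in(t,s):print(ray(d,256,192))
st=bot.get_state();print(st["eef_pos"],st["ee_rot"],st["contact_force"],st["opening"],st["time_s"])
E
```

```text
(array([ 479.07662657,  142.84384885, 1207.41430879]), array([ 0.10177882,  0.01971849, -0.99494409]))
(array([-30.31026761, 507.48690454, 685.77486142]), array([ 0.65526831, -0.38388753, -0.65073318]))
[ 203.63020158 -616.7273647   230.25626569] [-1.34195402  0.97212815 -0.97004302] [ 0.09167271  0.32291047 -0.12267433] 85.50181043569359 0.1
```

View pics/top.png

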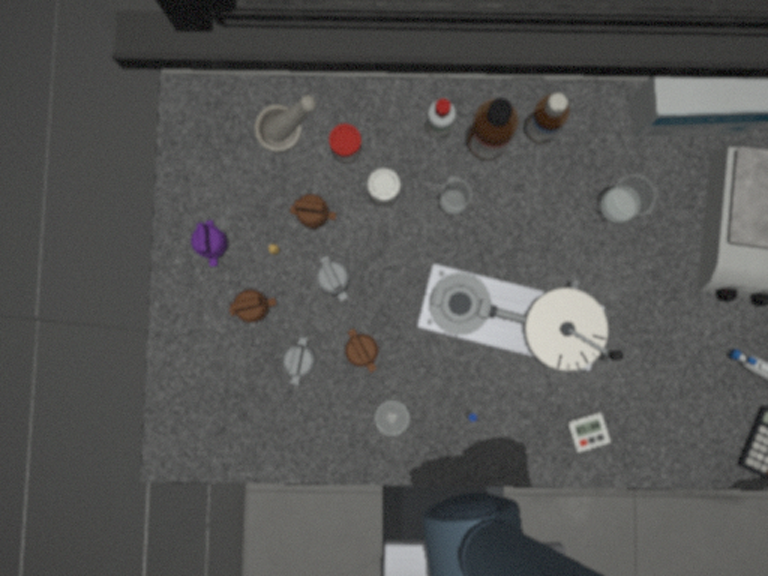

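View pics/scene.png

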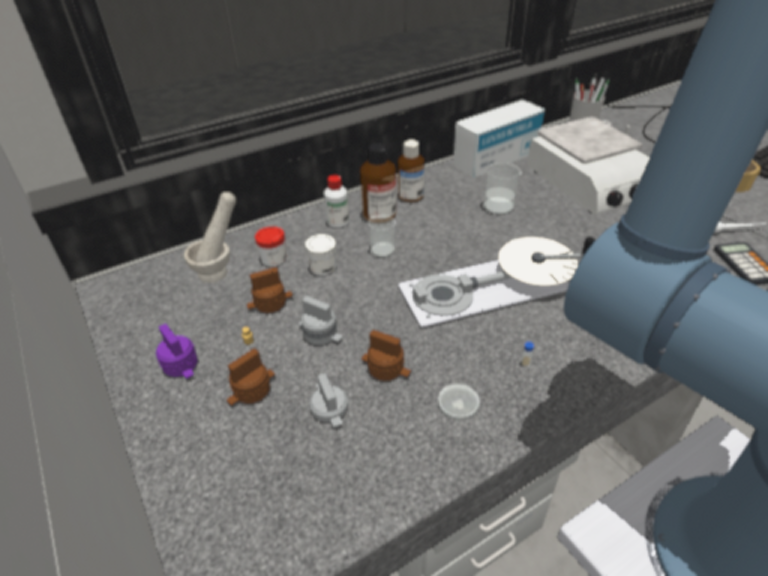

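The top view shows the stand with the seat at about (460,303), the dial at (567,329) and the lever knob at (615,355). There are two grey heads at (332,277) and (298,360), with brown and purple decoys around them. Next I zoom in to see which head is taller.

```bash
python3 - <<'E'
from h import *
import pickle
t,s=pickle.load(open("a.pkl","rb"))
def c(d,a,b): 
    im=d["color"][b:b+75,a:a+100,::-1]; return cv2.resize(im,(400,300),interpolation=cv2.INTER_CUBIC)
im=np.vstack([np.hstack([c(s,180,185),c(s,180,220)]),np.hstack([c(t,170,170),c(t,325,185)])])
cv2.imwrite("pics/z.png",im)
E
```

```text
(no output)
```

View pics/z.png

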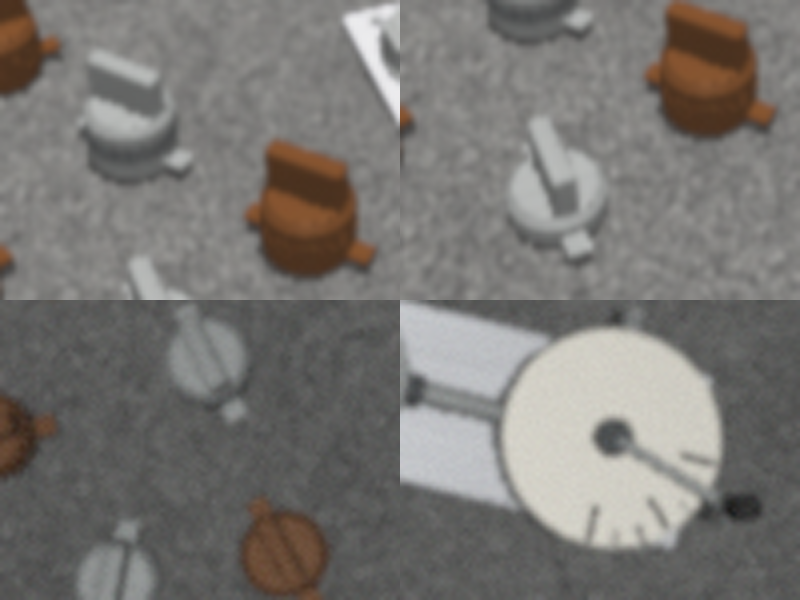

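The scene crop shows that the grey head at top-image (332,277) has the taller, grooved body, so it's the tall one. The lever is about 60° open. Next I measure positions.

```bash
python3 - <<'E'
from h import *
import pickle
t,s=pickle.load(open("a.pkl","rb"))
from scipy.spatial.transform import Rotation as Ro
im=t["color"].astype(int); g=im.mean(2)
def comp(m,u,v):
    n,l,st,c=cv2.connectedComponentsWithStats(m.astype(np.uint8)); k=l[v,u]; return (l==k).astype(np.uint8),st[k],c[k]
# dial: yellowish white
warm=(g>165)&(im[:,:,0]-im[:,:,2]>8)
m,st,c=comp(warm,370,210);print("dial",st)
m=cv2.morphologyEx(m,cv2.MORPH_CLOSE,np.ones((15,15)))
cn=max(cv2.findContours(m,0,2)[0],key=cv2.contourArea);e=cv2.fitEllipse(cv2.convexHull(cn));print(e);D=onz(t,*e[0],43)
print("dial c",D)
# plate white mask
pl=(g>150)&~warm; m,st,c=comp(pl,290,182);print("plate",st)
m2=cv2.morphologyEx(m,cv2.MORPH_CLOSE,np.ones((25,25)));cn=max(cv2.findContours(m2,0,2)[0],key=cv2.contourArea)
print(cv2.minAreaRect(cn))
# seat hub
print("g row",g[202,280:335:2].astype(int))
print("g col",g[178:228:2,306].astype(int))
# head
mm=g>95
for u,v in((221,186),(198,240)):
    m,st,c=comp(mm,u,v);m=m
    print("head",st,c)
    q=np.argwhere(m)[:,::-1].astype(float);w=q-q.mean(0);ev,V=np.linalg.eigh(w.T@w);d=V[:,1]
    a=onz(t,*(c-10*d),40);b=onz(t,*(c+10*d),40);print(onz(t,*c,46),np.degrees(np.arctan2(*(b-a)[[1,0]])))
st=bot.get_state();R=Ro.from_rotvec(st["ee_rot"]).as_matrix();print(R.round(3),st["q"])
E
```

```text
dial [ 351  192   54   54 2012]
((377.3844299316406, 218.87815856933594), (53.251583099365234, 54.06596755981445), 127.61602020263672)
dial c [ 531.67083956 -153.86073803   43.        ]
plate [ 279  176   86   60 1859]
((320.8677062988281, 205.966064453125), (78.11404418945312, 43.614715576171875), 14.38139533996582)
g row [ 98 169 200 149 126 143 143 129 145 133  85  81  81  81  82  80  78 117
 150 132 115 146 143 142 165 186 193 191]
g col [ 93 150 157 147 147 141 126 144 122  79  81  82  81  78  83  86 123 147
 137 144 150 151 164 169 101]
head [208 170  25  25 414] [219.84782609 182.81400966]
[620.88438711 261.44717396  46.        ] 176.6204735096047
head [187 223  23  38 440] [198.28409091 240.64318182]
[468.57279601 314.06352954  46.        ] 170.1657380384625
[[ 0.313 -0.     0.95 ]
 [-0.95   0.002  0.313]
 [-0.002 -1.     0.   ]] [-1.42614108e+00  2.45754382e-01  1.55894376e+00  5.57490722e-06
  1.33870613e+00 -1.74080068e-01]
```

```bash
python3 - <<'E'
from h import *
import pickle
t,s=pickle.load(open("a.pkl","rb"))
g=t["color"].astype(float).mean(2)
def comp(m,u,v):
    n,l,st,c=cv2.connectedComponentsWithStats(m.astype(np.uint8)); k=l[v,u]; return st[k],c[k]
st,c=comp(g<105,306,202);print(st,c);S=onz(t,*c,16);print("seat",S)
D=onz(t,377.38,218.88,43);v=S-D;print(v,np.hypot(*v[:2]),"stand yaw",np.degrees(np.arctan2(-v[0],v[1])))
K=onz(t,325+343/4,185+207/4,88);print("knob",K,np.hypot(*(K-D)[:2]))
yaw=np.arctan2(-v[0],v[1]);d=K-D;print("lever",np.degrees(np.arctan2(d[1],d[0])-yaw)%360-180)
E
```

```text
[299 195  15  15 167] [306.10179641 201.94610778]
seat [575.89277826  31.08849149  16.        ]
[ 44.22693147 184.93753785 -27.        ] 190.15234517190643 stand yaw -13.449417322563177
knob [ 485.81609627 -226.01823757   88.        ] 85.50199870803223
lever 71.02124700733833
```

{"op": "jog_arm", "data": {"rows": [[8.5, -2.6, 0, 3.5, 0], [8.5, -2.6, 0, 3.5, 0], [8.5, -2.6, 0, 3.5, 0], [8.5, -2.6, 0, 3.5, 0], [8.5, -2.6, 0, 3.5, 0], [8.5, -2.6, 0, 3.5, 0], [8.5, -2.6, 0, 3.5, 0], [8.5, -2.6, 0, 3.5, 0], [8.5, -2.6, 0, 3.5, 0], [8.5, -2.6, 0, 3.5, 0]]}}

```text
time_s: 1.1
eef_pos: [455.2, -258.9, 231.0]
ee_rot: [-1.343, 0.972, -0.971]
contact_force: [0.1, -0.1, -0.8]
opening: 85.2
```

{"op": "jog_arm", "data": {"rows": [[8.5, 0, 0, 0, -0.14], [8.5, 0, 0, 0, -0.14], [8.5, 0, 0, 0, -0.14], [8.5, 0, 0, 0, -0.14], [8.5, 0, 0, 0, -0.12], [8.5, 0, 0, 0, 0]]}}

```text
time_s: 1.7
eef_pos: [454.4, -260.4, 230.8]
ee_rot: [-1.524, 0.449, -0.448]
contact_force: [-0.1, 0.3, -0.1]
opening: 85.0
```

```bash
cat >> h.py <<'E'
from scipy.spatial.transform import Rotation as Ro
def tcp():
    st=bot.get_state();R=Ro.from_rotvec(st["ee_rot"]).as_matrix();return np.array(st["eef_pos"]),R,np.degrees(np.arctan2(R[1,0],R[0,0]))
def need(P,jaw=None):
    p,R,a=tcp();print("tcp",p.round(1),"jaw",a.round(1),"shift cm xyz",(R.T@(np.array(P)-p)/10).round(2), "roll",None if jaw is None else np.radians((a-jaw+180)%360-180).round(3))
E
python3 - <<'E'
from h import *
w=grab("wrist");save(w,"w1.png",None,1.5);print(proj(w,[[531.7,-153.9,43],[484.4,-228.1,88]])*1.5)
need([484.4,-228.1,56],-32.5)
E
```

```text
[[398.01521057  40.38452172]
 [399.60123411 189.39694218]]
tcp [ 454.4 -260.5  230.9] jaw -32.9 shift cm xyz [ 0.77 17.49  4.34] roll -0.007
```

View pics/w1.png

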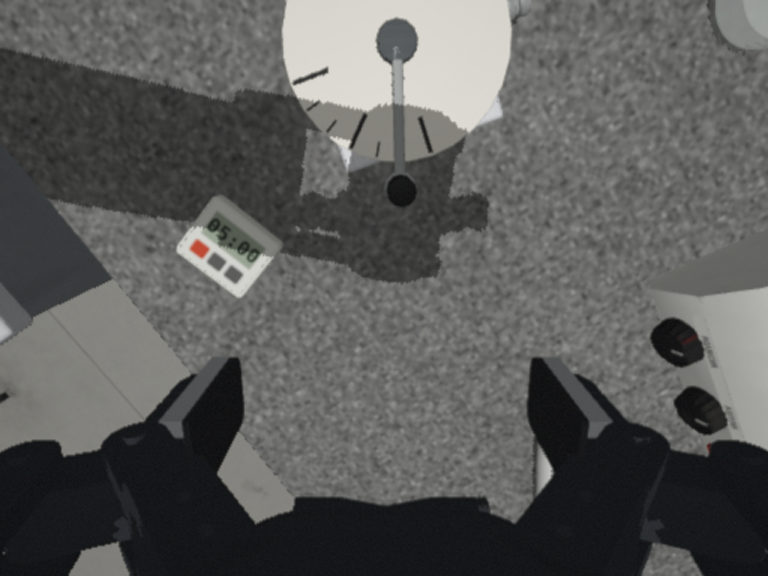

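The knob is at (401,190) and the hub at (397,41), both where I predicted. I'll go down and grip the knob.

{"op": "jog_arm", "data": {"rows": [[5, 0.4, 0, 2.1, 0], [5, 0.4, 0, 2.2, 0], [5, 0, 3, 0, 0], [5, 0, 3, 0, 0], [5, 0, 3, 0, 0], [5, 0, 3, 0, 0], [5, 0, 3, 0, 0], [5, 0, 2.2, 0, 0], [5, 0, 0, 0, 0]]}}

```text
time_s: 2.65
eef_pos: [482.2, -227.0, 55.8]
ee_rot: [-1.521, 0.455, -0.444]
contact_force: [0.4, 1.0, -1.2]
opening: 49.9
```

{"op": "jog_arm", "data": {"rows": [[1, 0, 0, 0, 0], [1, 0, 0, 0, 0], [1, 0, 0, 0, 0], [1, 0, 0, 0, 0], [1, 0, 0, 0, 0], [1, 0, 0, 0, 0]], "squeeze": 20}}

```text
time_s: 3.25
eef_pos: [485.7, -229.7, 61.0]
ee_rot: [-1.525, 0.446, -0.451]
contact_force: [-1.3, -0.3, 6.5]
opening: 17.0
```

```bash
python3 - <<'E'
from h import *
p,R,a=tcp();st=bot.get_state();print(p,a,st["opening"],st["contact_force"])
d=p[:2]-[531.67,-153.86];print(np.hypot(*d),np.degrees(np.arctan2(d[1],d[0]))%360-166.55)
E
```

```text
[ 485.71598173 -229.67342525   61.0363821 ] -32.779969703418466 16.99320975416638 [-1.26957375 -0.29868197  6.48779522]
88.65352357655425 72.2280113900286
```

{"op": "jog_arm", "data": {"rows": [[1, 0, -0.2, 0, 0], [1, -0.88, 0, 0.04, 0.1], [1, -0.88, 0, 0.04, 0.1], [1, -0.88, 0, 0.05, 0.1], [1, -0.88, 0, 0.04, 0.1], [1, -0.88, 0, 0.05, 0.1], [1, -0.88, 0, 0.04, 0.1], [1, -0.88, 0, 0.04, 0.1], [1, -0.88, 0, 0.05, 0.1], [1, 0, 0, 0, 0]]}}

```text
time_s: 4.25
eef_pos: [444.8, -171.7, 61.1]
ee_rot: [-1.299, 1.063, -1.06]
contact_force: [-5.3, -2.5, 1.5]
opening: 17.0
```

```bash
cat >>h.py <<'E'
def lev():
    p,R,a=tcp();st=bot.get_state();print(p.round(1),a.round(1),st["opening"],np.round(st["contact_force"],1),np.round(st["ft_torque"],2),st["time_s"])
    d=p[:2]-[531.67,-153.86];print("r",np.hypot(*d),"th",np.degrees(np.arctan2(d[1],d[0]))%360-166.55)
E
python3 - <<'E'
from h import *
lev()
E
```

```text
[ 444.8 -171.7   61.1] -78.6 16.956454204669985 [-5.3 -2.5  1.5] [-0.46  0.76 -0.22] 4.25
r 88.69111748327332 th 25.074512904803328
```

{"op": "jog_arm", "data": {"rows": [[1, -0.88, 0, 0.04, 0.1], [1, -0.88, 0, 0.05, 0.1], [1, -0.88, 0, 0.05, 0.1], [1, -0.88, 0, 0.05, 0.1], [1, -0.3, 0, 0, 0.03], [1, 0, 0, 0, 0]]}}

```text
time_s: 4.85
eef_pos: [445.4, -133.6, 61.1]
ee_rot: [-1.094, 1.379, -1.373]
contact_force: [-6.5, 0.1, 5.1]
opening: 17.3
```

```bash
python3 - <<'E'
from h import *
lev()
E
```

```text
[ 445.4 -133.6   61.1] -103.1 17.256284873253595 [-6.5  0.1  5.1] [-0.02  1.01 -0.19] 4.85
r 88.58594808986577 th 0.22277093803239723
```

{"op": "jog_arm", "data": {"rows": [[1, -0.2, 0, 0, 0], [1, -0.2, 0, 0, 0], [1, 0, 0, 0, 0], [1, 0, 0, 0, 0]]}}

```text
time_s: 5.25
eef_pos: [445.5, -133.1, 61.1]
ee_rot: [-1.101, 1.376, -1.377]
contact_force: [-12.6, -15.7, 1.7]
opening: 17.1
```

```bash
python3 - <<'E'
from h import *
lev()
E
```

```text
[ 445.5 -133.1   61.1] -103.0 17.13700900096384 [-12.6 -15.7   1.7] [-2.27  1.89 -0.2 ] 5.25
r 88.59779256592336 th -0.10887998900017237
```

The stop is confirmed: a 16 N reaction at about 0°. Now I release, rise and move to the tall head.

{"op": "jog_arm", "data": {"rows": [[4.5, 0.1, 0, 0, 0], [4.5, 0.1, 0, 0, 0], [4.5, 0, 0, 0, 0], [4.5, 0, 0, 0, 0], [4.5, 0, -2, 0, 0], [4.5, 0, -4, 0, 0], [4.5, 0, -4, 0, 0], [4.5, 0, -4, 0, 0], [4.5, 0, -3, 0, 0]]}}

```text
time_s: 6.15
eef_pos: [447.8, -132.3, 234.3]
ee_rot: [-1.09, 1.374, -1.379]
contact_force: [0.2, 1.0, 0.5]
opening: 45.0
```

{"op": "jog_arm", "data": {"rows": [[8.5, -4.1, 0, 1, 0], [8.5, -4.1, 0, 1, 0], [8.5, -4.1, 0, 1, 0], [8.5, -4.1, 0, 1, 0], [8.5, -4.1, 0, 1, 0], [8.5, -4.1, 0, 1, 0], [8.5, -4.1, 0, 1, 0], [8.5, -4.1, 0, 1, 0], [8.5, -4.1, 0, 1, 0], [8.5, -4.1, 0, 1, 0]]}}

```text
time_s: 7.15
eef_pos: [638.8, 246.0, 231.0]
ee_rot: [-1.092, 1.377, -1.376]
contact_force: [0.6, -0.5, 0.3]
opening: 85.0
```

{"op": "jog_arm", "data": {"rows": [[8.5, -4, 0, 0.7, 0], [8.5, 0, 0, 0, -0.14], [8.5, 0, 0, 0, -0.14], [8.5, 0, 0, 0, -0.14], [8.5, 0, 0, 0, -0.14], [8.5, 0, 0, 0, -0.14], [8.5, 0, 0, 0, -0.14], [8.5, 0, 0, 0, -0.14], [8.5, 0, 0, 0, -0.14], [8.5, 0, 0, 0, -0.14]]}}

```text
time_s: 8.15
eef_pos: [654.2, 281.6, 230.9]
ee_rot: [-1.53, 0.42, -0.419]
contact_force: [-0.2, -0.1, -0.0]
opening: 84.7
```

{"op": "jog_arm", "data": {"rows": [[8.5, 0, 0, 0, -0.14], [8.5, 0, 0, 0, -0.14], [8.5, 0, 0, 0, -0.14], [8.5, 0, 0, 0, -0.14], [8.5, 0, 0, 0, -0.14], [8.5, 0, 0, 0, -0.14], [8.5, 0, 0, 0, -0.14], [8.5, 0, 0, 0, -0.14], [8.5, 0, 0, 0, -0.14], [8.5, 0, 0, 0, -0.14]]}}

```text
time_s: 9.15
eef_pos: [654.2, 281.6, 231.0]
ee_rot: [-1.463, -0.675, 0.676]
contact_force: [-0.0, 0.2, -0.2]
opening: 85.1
```

{"op": "jog_arm", "data": {"rows": [[8.5, 0, 0, 0, -0.14], [8.5, 0, 0, 0, -0.14], [8.5, 0, 0, 0, -0.14], [8.5, 0, 0, 0, -0.14], [8.5, 0, 0, 0, -0.14], [8.5, 0, 0, 0, -0.14], [8.5, 0, 0, 0, -0.14], [8.5, 0, 0, 0, -0.14], [8.5, 0, 0, 0, -0.1], [8.5, 0, 0, 0, 0]]}}

```text
time_s: 10.15
eef_pos: [654.2, 281.6, 231.0]
ee_rot: [-0.924, -1.572, 1.573]
contact_force: [-0.8, -0.3, 0.9]
opening: 85.3
```

```bash
python3 - <<'E'
from h import *
import pickle
w=grab("wrist");save(w,"w2.png",None,1.5);pickle.dump(w,open("w2.pkl","wb"))
need([612,262,50]);print(np.round(bot.get_state()["q"],2),bot.get_state()["time_s"])
E
```

```text
tcp [654.2 281.6 231.1] jaw 119.0 shift cm xyz [ 0.33 18.11  4.64] roll None
[ 0.25  0.39  1.38  0.    1.37 -1.83] 10.2
```

View pics/w2.png

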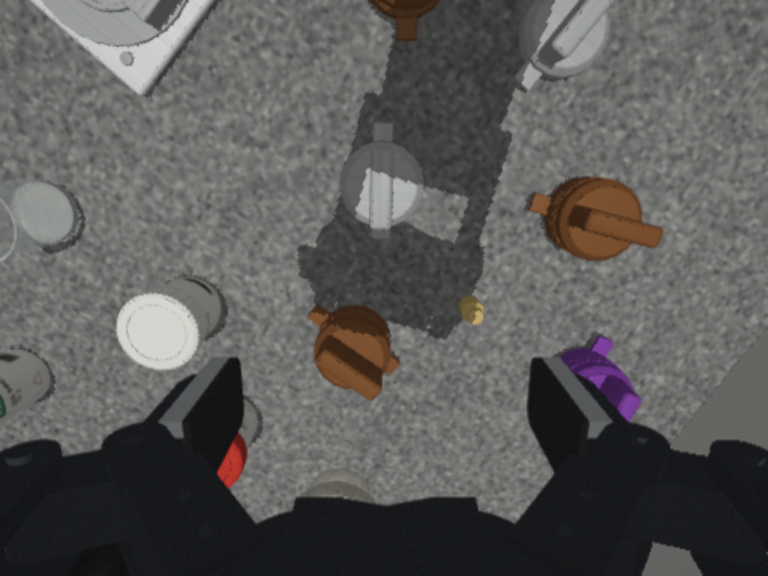

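The head is at (382,185) with its ears vertical in the image. A brown decoy stands behind at (352,345) and the weight at (472,310). I'll compute the pose and check the height from the apparent diameter.

```bash
python3 - <<'E'
from h import *
import pickle
w=pickle.load(open("w2.pkl","rb"));t,s=pickle.load(open("a.pkl","rb"))
f=lambda u,v,z:onz(w,u/1.5,v/1.5,z)
for z in(24,46):
    print(z,"body",f(382.5,184.5,z).round(1),"dia",np.linalg.norm(f(341,185,z)-f(424,185,z)).round(1),"topcam",onz(t,221.75,185.25,z).round(1))
for z in (54,76):
    a,b=f(381.5,237,z),f(380.5,157,z);print("bar",z,a.round(1),b.round(1),((a+b)/2).round(1),np.linalg.norm(a-b).round(1),np.linalg.norm(f(371,190,z)-f(392,190,z)).round(1),np.degrees(np.arctan2(*(b-a)[[1,0]])))
# short head check
for z in (24,46): print("B",z,np.linalg.norm(f(518,35,z)-f(607,35,z)))
need(f(382.5,184.5,46)*[1,1,0]+[0,0,50])
E
```

```text
24 body [616.6 259.   24. ] dia 59.2 topcam [617.1 258.4  24. ]
46 body [615.2 258.3  46. ] dia 55.4 topcam [614.5 256.3  46. ]
bar 54 [645.2 274.2  54. ] [600.1 248.5  54. ] [622.7 261.3  54. ] 51.9 13.7 -150.3105924132885
bar 76 [641.7 272.4  76. ] [599.7 248.4  76. ] [620.7 260.4  76. ] 48.4 12.8 -150.3105924132885
B 24 58.63350441874448
B 46 54.93567781268119
tcp [654.2 281.6 231.1] jaw 119.0 shift cm xyz [-0.15 18.11  4.54] roll None
```

```bash
python3 - <<'E'
from h import *
import pickle
w=pickle.load(open("w2.pkl","rb"));t,s=pickle.load(open("a.pkl","rb"))
f=lambda u,v,z:onz(w,u/1.5,v/1.5,z)
A0,A1=f(382.5,184.5,24),f(382.5,184.5,46)
B0,B1=onz(t,198.3,240.5,24),onz(t,198.3,240.5,46)
for n,P,off in(("A",(A0,A1),(180,185)),("B",(B0,B1),(180,220))):
    for p,h in zip(P,(24,46)):
        q=proj(s,[[p[0],p[1],0],[p[0],p[1],h],[p[0],p[1],h+30]]);print(n,h,((q-off)*4).round(0).tolist())
im=np.hstack([cv2.resize(w["color"][75:175,205:305,::-1],(400,400),interpolation=2),cv2.resize(s["color"][195:235,190:230,::-1],(400,400),interpolation=2)])
cv2.imwrite("pics/z2.png",im)
E
```

```text
A 24 [[133.0, 152.0], [129.0, 125.0], [124.0, 90.0]]
A 46 [[135.0, 153.0], [128.0, 101.0], [123.0, 65.0]]
B 24 [[159.0, 208.0], [155.0, 181.0], [150.0, 146.0]]
B 46 [[164.0, 205.0], [156.0, 153.0], [151.0, 117.0]]
```

View pics/z2.png

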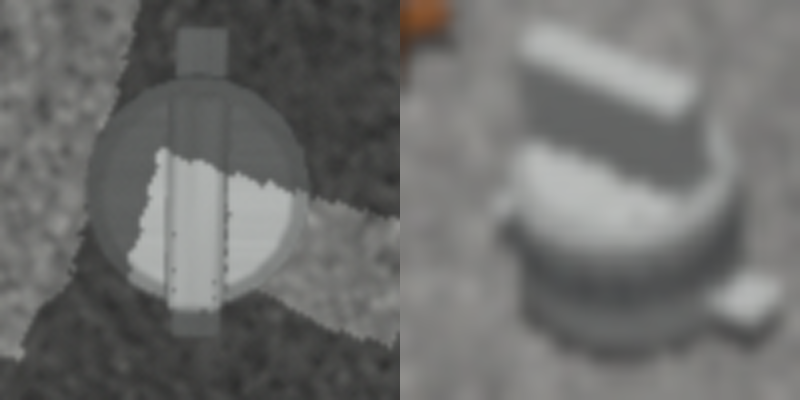

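The tall head is confirmed: in the scene view its bar top falls where a 76 mm height predicts, and the other head's falls where 54 mm predicts. I'll go and grasp the bar.

{"op": "jog_arm", "data": {"rows": [[5, -0.15, 0, 2.2, 0], [5, 0, 0, 2.3, 0], [5, 0, 4, 0, 0], [5, 0, 4, 0, 0], [5, 0, 4, 0, 0], [5, 0, 3, 0, 0], [5, 0, 1.5, 0, 0], [5, 0, 1.4, 0, 0], [5, 0, 0, 0, 0]]}}

```text
time_s: 11.1
eef_pos: [615.2, 258.0, 51.1]
ee_rot: [-0.924, -1.57, 1.573]
contact_force: [0.3, 0.1, 0.4]
opening: 50.1
```

{"op": "jog_arm", "data": {"rows": [[0.8, 0, 0, 0, 0], [0.8, 0, 0, 0, 0], [0.8, 0, 0, 0, 0], [0.8, 0, 0, 0, 0], [0.8, 0, 0, 0, 0], [0.8, 0, 0, 0, 0], [0.8, 0, 0, 0, 0]], "squeeze": 60}}

```text
time_s: 11.8
eef_pos: [617.4, 258.4, 54.4]
ee_rot: [-0.928, -1.575, 1.57]
contact_force: [0.6, -1.0, 6.5]
opening: 12.7
```

```bash
python3 - <<'E'
from h import *
lev(); need([615.2,258.2,51])
E
```

```text
[617.4 258.4  54.4] 119.0 12.657614444264707 [ 0.6 -1.   6.5] [ 0.02 -0.02  0.02] 11.8
r 421.0719403865188 th -88.29828192424988
tcp [617.4 258.4  54.4] jaw 119.0 shift cm xyz [0.09 0.34 0.2 ] roll None
```

{"op": "jog_arm", "data": {"rows": [[0.8, 0, -1, 0, 0], [0.8, 0, -2, 0, 0], [0.8, 0, -2.5, 0, 0], [0.8, 0, -2.5, 0, 0], [0.8, 0, 0, 0, 0.14], [0.8, 0, 0, 0, 0.14], [0.8, 0, 0, 0, 0.14], [0.8, 0, 0, 0, 0.14], [0.8, 0, 0, 0, 0.14], [0.8, 0, 0, 0, 0.14]]}}

```text
time_s: 12.8
eef_pos: [614.6, 257.9, 131.3]
ee_rot: [-1.349, -0.954, 0.958]
contact_force: [-0.1, -0.8, -3.4]
opening: 12.9
```

{"op": "jog_arm", "data": {"rows": [[0.8, 0, 0, 0, 0.08], [0.8, 0, 0, 0, 0], [0.8, 0, 0, 0, 0]]}}

```text
time_s: 13.1
eef_pos: [615.1, 258.0, 131.7]
ee_rot: [-1.375, -0.9, 0.903]
contact_force: [-0.5, -0.1, -4.0]
opening: 12.7
```

```bash
python3 - <<'E'
from h import *
import pickle
w=grab("wrist");t=grab("top");pickle.dump((w,t),open("b.pkl","wb"))
lev();need([575.9,31.1,130])
im=np.hstack([cv2.resize(w["color"][:,60:452,::-1],(490,480)),cv2.resize(t["color"][160:240,190:240,::-1],(300,480),interpolation=2)])
cv2.imwrite("pics/h.png",im)
E
```

```text
[615.5 258.  132. ] 66.4 12.587762351778608 [-0.3  0.1 -2.9] [ 0.08 -0.04  0.08] 13.2
r 420.3062490754526 th -88.04810870157291
tcp [615.5 258.  132. ] jaw 66.4 shift cm xyz [-22.38   0.21  -5.45] roll None
```

View pics/h.png

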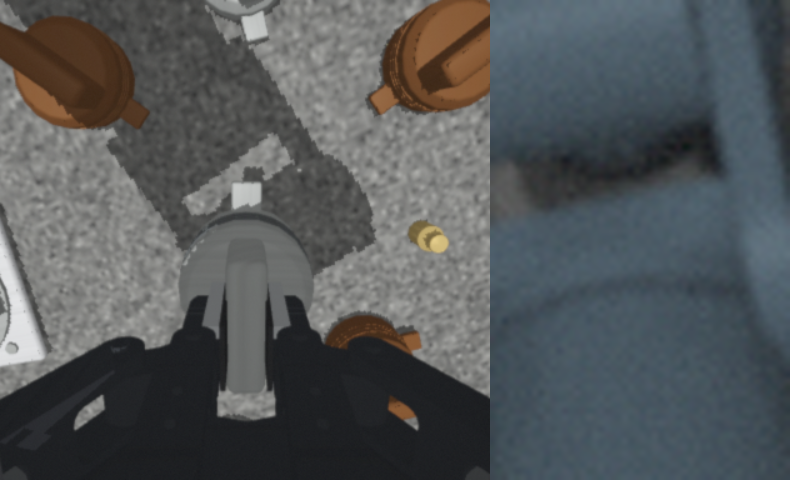

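The head is held squarely. Its ear tip is at panel (246,181). I'll compute its centre in the hand from that.

```bash
python3 - <<'E'
from h import *
import pickle
w,t=pickle.load(open("b.pkl","rb"))
p,R,a=tcp()
z0=132-54.4
for dz in(-4,0,4):
    e=onz(w,246/1.25+60,181/1.25,z0+13+dz); print("ear tip in tool",(R.T@(e-p)).round(1))
    b=onz(w,246/1.25+60,236/1.25,z0+76+dz); print("bar front end in tool",(R.T@(b-p)).round(1))
S=np.array([575.9,31.1])
for q in ((233/1.25+60),(261/1.25+60)): print((R.T@(onz(w,q,190/1.25,z0+13)-p)).round(1))
E
```

```text
ear tip in tool [-1.1 45.4 43. ]
bar front end in tool [ -1.1 -17.6  34.1]
ear tip in tool [-1.1 41.4 43.6]
bar front end in tool [ -1.2 -21.6  35.2]
ear tip in tool [-1.1 37.4 44.2]
bar front end in tool [ -1.2 -25.6  36.4]
[-7.1 41.4 39.5]
[ 5.8 41.4 39.5]
```

{"op": "jog_arm", "data": {"rows": [[0.8, -3.73, 0, -0.93, 0], [0.8, -3.73, 0, -0.93, 0], [0.8, -3.73, 0, -0.93, 0], [0.8, -3.73, 0, -0.93, 0], [0.8, -3.73, 0, -0.93, 0], [0.8, -3.73, 0, -0.93, 0], [0.8, 0, 0, 0, 0], [0.8, 0, 0, 0, 0], [0.8, 0, 0, 0, 0]]}}

```text
time_s: 14.1
eef_pos: [577.2, 31.3, 132.4]
ee_rot: [-1.376, -0.901, 0.901]
contact_force: [0.6, -0.4, -3.7]
opening: 12.5
```

```bash
python3 - <<'E'
from h import *
lev()
p,R,a=tcp(); S=np.array([575.9,31.1,0])-1.5*R[:,2]; S[2]=80; need(S,66.55)
print(np.round(bot.get_state()["q"],2))
E
```

```text
[577.2  31.3 132.4] 66.4 12.4766667706868 [ 0.6 -0.4 -3.7] [ 0.04 -0.02  0.09] 14.1
r 190.6743644140703 th -90.366191540168
tcp [577.2  31.3 132.4] jaw 66.4 shift cm xyz [-0.07  5.24 -0.04] roll -0.003
[-0.14  0.19  1.82  0.    1.14 -1.3 ]
```

{"op": "jog_arm", "data": {"rows": [[0.8, -0.07, 1.5, 0, 0], [0.8, 0, 1.5, 0, 0], [0.8, 0, 1, 0, 0], [0.8, 0, 0.6, 0, 0], [0.8, 0, 0.4, 0, 0], [0.8, 0, 0.3, 0, 0], [0.8, 0, 0.3, 0, 0], [0.8, 0, 0, 0, 0]]}}

```text
time_s: 14.9
eef_pos: [576.9, 30.0, 76.2]
ee_rot: [-1.377, -0.9, 0.9]
contact_force: [0.0, -0.7, -3.6]
opening: 12.4
```

```bash
python3 - <<'E'
from h import *
lev()
E
```

```text
[576.9  30.   76.2] 66.3 12.435282401651083 [ 0.  -0.7 -3.6] [ 0.01 -0.04 -0.04] 14.9
r 189.32811810182722 th -90.35635451347045
```

{"op": "jog_arm", "data": {"rows": [[0.8, 0, 0.2, 0, 0], [0.8, 0, 0.2, 0, 0], [0.8, 0, 0, 0, 0]]}}

```text
time_s: 15.2
eef_pos: [576.7, 30.1, 72.1]
ee_rot: [-1.376, -0.9, 0.9]
contact_force: [0.7, -0.3, -3.8]
opening: 12.7
```

{"op": "jog_arm", "data": {"rows": [[0.8, 0, 0.1, 0, 0], [0.8, 0, 0.1, 0, 0], [0.8, 0, 0, 0, 0], [0.8, 0, 0, 0, 0]]}}

```text
time_s: 15.6
eef_pos: [577.0, 30.0, 70.4]
ee_rot: [-1.377, -0.9, 0.9]
contact_force: [-0.3, -0.1, -2.7]
opening: 13.0
```

{"op": "jog_arm", "data": {"rows": [[0.8, 0, 0.1, 0, 0], [0.8, 0, 0.1, 0, 0], [0.8, 0, 0, 0, 0], [0.8, 0, 0, 0, 0]]}}

```text
time_s: 16.0
eef_pos: [577.3, 30.0, 70.4]
ee_rot: [-1.377, -0.9, 0.9]
contact_force: [-7.0, 0.4, 10.3]
opening: 12.6
```

It's seated: contact came at the expected height. Now I turn it clockwise.

{"op": "jog_arm", "data": {"rows": [[0.8, 0, -0.1, 0, 0], [0.8, -0.02, 0, 0, 0.12], [0.8, -0.02, 0, 0, 0.12], [0.8, -0.02, 0, 0, 0.12], [0.8, -0.02, 0, 0, 0.12], [0.8, -0.02, 0, 0, 0.12], [0.8, -0.02, 0, 0, 0.12], [0.8, -0.02, 0, 0, 0.12], [0.8, 0, 0, 0, 0]]}}

```text
time_s: 16.9
eef_pos: [577.2, 28.8, 70.4]
ee_rot: [-1.557, -0.252, 0.247]
contact_force: [0.1, 0.1, 3.2]
opening: 12.4
```

```bash
python3 - <<'E'
from h import *
lev()
E
```

```text
[577.2  28.8  70.4] 18.2 12.390879428697541 [0.1 0.1 3.2] [-0.17 -0.03 -0.05] 16.9
r 188.25037427148425 th -90.53256055720061
```

{"op": "jog_arm", "data": {"rows": [[0.8, -0.02, 0, 0, 0.1], [0.8, -0.02, 0, 0, 0.1], [0.8, -0.02, 0, 0, 0.1], [0.8, -0.02, 0, 0, 0.1], [0.8, 0, 0, 0, 0.08], [0.8, 0, 0, 0, 0], [0.8, 0, 0, 0, 0]]}}

```text
time_s: 17.6
eef_pos: [576.3, 28.7, 70.4]
ee_rot: [-1.568, 0.123, -0.127]
contact_force: [-0.2, -0.6, 6.1]
opening: 12.5
```

```bash
python3 - <<'E'
from h import *
lev()
E
```

```text
[576.3  28.7  70.4] -9.1 12.479452672167149 [-0.2 -0.6  6.1] [-0.25 -0.01 -0.06] 17.6
r 187.89238946870944 th -90.27651005529454
```

{"op": "jog_arm", "data": {"rows": [[0.8, 0, 0, 0, 0.04], [0.8, 0, 0, 0, 0.04], [0.8, 0, 0, 0, 0.02], [0.8, 0, 0, 0, 0], [0.8, 0, 0, 0, 0]]}}

```text
time_s: 18.1
eef_pos: [575.5, 29.1, 70.4]
ee_rot: [-1.562, 0.202, -0.202]
contact_force: [-2.2, 0.3, 7.6]
opening: 13.0
```

```bash
python3 - <<'E'
from h import *
lev()
E
```

```text
[575.5  29.1  70.4] -14.7 12.956026476669138 [-2.2  0.3  7.6] [-0.05  0.4   0.3 ] 18.1
r 188.0938101962455 th -90.03035536928856
```

{"op": "jog_arm", "data": {"rows": [[0.8, 0, 0, 0, 0.03], [0.8, 0, 0, 0, 0.03], [0.8, 0, 0, 0, 0], [0.8, 0, 0, 0, 0]]}}

```text
time_s: 18.5
eef_pos: [575.3, 29.2, 70.4]
ee_rot: [-1.558, 0.245, -0.246]
contact_force: [-3.3, 0.9, 8.9]
opening: 12.7
```

```bash
python3 - <<'E'
from h import *
lev()
E
```

```text
[575.3  29.2  70.4] -17.9 12.716527988955765 [-3.3  0.9  8.9] [0.15 0.58 1.56] 18.5
r 188.14829389215106 th -89.9670980444993
```

Torque rose to 1.6 N m at the stop, so the head is locked. I'll release and rise.

{"op": "jog_arm", "data": {"rows": [[5, 0, 0, 0, -0.02], [5, 0, 0, 0, 0], [5, 0, 0, 0, 0], [5, 0, 0, 0, 0], [5, 0, -1, 0, 0], [5, 0, -3, 0, 0], [5, 0, -4, 0, 0], [5, 0, -4, 0, 0], [5, 0, -4, 0, 0], [5, 0, 0, 0, 0]]}}

```text
time_s: 19.5
eef_pos: [578.8, 28.5, 237.6]
ee_rot: [-1.558, 0.226, -0.248]
contact_force: [0.1, -0.4, -0.2]
opening: 49.7
```

{"op": "jog_arm", "data": {"rows": [[5, 0, 0, -4, 0], [5, 0, 0, -4, 0], [5, 0, 0, 0, 0]]}}

```text
time_s: 19.8
eef_pos: [550.4, -50.5, 229.4]
ee_rot: [-1.558, 0.24, -0.24]
contact_force: [0.7, 0.4, 0.4]
opening: 49.6
```

```bash
python3 - <<'E'
from h import *
import pickle
w=grab("wrist");pickle.dump(w,open("c.pkl","wb"));save(w,"w3.png",None,1.5)
lev();print((proj(w,[[575.9,31.1,62],[575.9,31.1,92]])*1.5).round())
E
```

```text
[550.8 -49.  229.3] -17.5 49.82602653505899 [0.5 0.5 0.2] [ 0.   -0.04 -0.  ] 19.85
r 106.63224836108559 th -86.88825531696895
[[386. 116.]
 [386. 112.]]
```

View pics/w3.png

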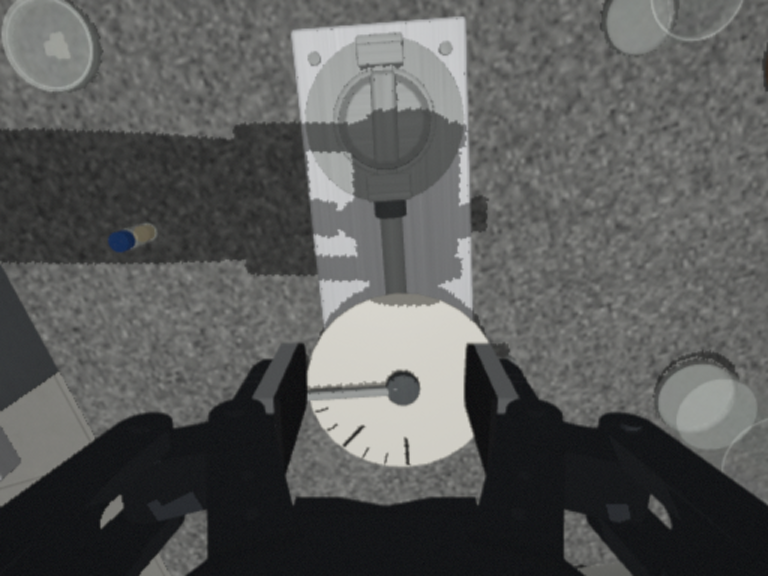

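The head sits in the base with its bar along the stand's y (about (383,72) to (386,165)), and the lever is still closed at (345,390). Now to the lever.

{"op": "jog_arm", "data": {"rows": [[5, 0, 0, 0, 0.14], [5, 0, 0, 0, 0.14], [5, 0, 0, 0, 0.14], [5, 0, 0, 0, 0.14], [5, 0, 0, 0, 0.14], [5, 0, 0, 0, 0.14], [5, 0, 0, 0, 0.14], [5, 0, 0, 0, 0.14], [5, 0, 0, 0, 0.14], [5, 0, 0, 0, 0.14]]}}

```text
time_s: 20.85
eef_pos: [551.4, -46.4, 229.1]
ee_rot: [-1.142, 1.309, -1.308]
contact_force: [0.7, 0.2, -0.0]
opening: 50.1
```

{"op": "jog_arm", "data": {"rows": [[5, 0, 0, 0, 0.09], [5, 0, 0, 0, 0], [5, 0, 0, 0, 0]]}}

```text
time_s: 21.15
eef_pos: [551.4, -46.8, 229.2]
ee_rot: [-1.098, 1.368, -1.368]
contact_force: [0.3, 0.2, -0.0]
opening: 50.1
```

```bash
python3 - <<'E'
from h import *
need([446.2,-133.4,61],-103.1)
# bar vs stand direction from picture c, on proper planes
import pickle
w=pickle.load(open("c.pkl","rb"));im=cv2.resize(w["color"][35:125,205:305,::-1],(600,540),interpolation=2);cv2.imwrite("pics/bar.png",im)
E
```

```text
tcp [551.4 -46.8 229.2] jaw -102.5 shift cm xyz [10.74 16.82 -8.39] roll 0.01
```

View pics/bar.png

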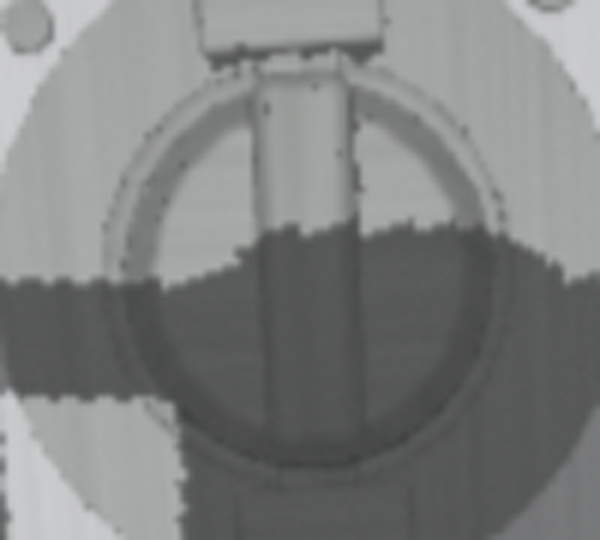

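The bar leans about 1.6° past the stand's y in the clockwise sense, so the ears are fully against the stops. Now I grip the knob.

{"op": "jog_arm", "data": {"rows": [[5, 3.6, 0, -2.8, 0], [5, 3.6, 0, -2.8, 0], [5, 3.54, 0, -2.79, 0], [5, 0, 4, 0, 0], [5, 0, 4, 0, 0], [5, 0, 4, 0, 0], [5, 0, 3, 0, 0], [5, 0, 1.8, 0, 0], [5, 0, 0, 0, 0], [5, 0, 0, 0, 0]]}}

```text
time_s: 22.15
eef_pos: [446.3, -133.8, 61.8]
ee_rot: [-1.097, 1.369, -1.37]
contact_force: [0.8, -0.5, 0.8]
opening: 50.5
```

{"op": "jog_arm", "data": {"rows": [[1, 0, 0, 0, 0], [1, 0, 0, 0, 0], [1, 0, 0, 0, 0], [1, 0, 0, 0, 0], [1, 0, 0, 0, 0], [1, 0, 0, 0, 0]], "squeeze": 20}}

```text
time_s: 22.75
eef_pos: [446.9, -134.3, 62.7]
ee_rot: [-1.096, 1.368, -1.372]
contact_force: [-1.1, 1.0, 7.2]
opening: 17.0
```

```bash
python3 - <<'E'
from h import *
lev()
E
```

```text
[ 446.9 -134.3   62.7] -102.7 17.035830837935034 [-1.1  1.   7.2] [0.18 0.15 0.06] 22.75
r 87.0044912154781 th 0.44079391334560114
```

{"op": "jog_arm", "data": {"rows": [[1, 0.88, 0, 0.04, -0.1], [1, 0.88, 0, 0.04, -0.1], [1, 0.88, 0, 0.05, -0.1], [1, 0.88, 0, 0.04, -0.1], [1, 0.88, 0, 0.05, -0.1], [1, 0.88, 0, 0.04, -0.1], [1, 0.88, 0, 0.04, -0.1], [1, 0.6, 0, 0.02, -0.07], [1, 0, 0, 0, 0], [1, 0, 0, 0, 0]]}}

```text
time_s: 23.75
eef_pos: [457.6, -199.6, 62.7]
ee_rot: [-1.42, 0.794, -0.798]
contact_force: [-1.4, 1.4, 6.6]
opening: 17.2
```

```bash
python3 - <<'E'
from h import *
lev()
E
```

```text
[ 457.6 -199.6   62.7] -58.6 17.18357583496504 [-1.4  1.4  6.6] [0.25 0.06 0.23] 23.75
r 87.04980093789418 th 45.12709524327013
```

{"op": "jog_arm", "data": {"rows": [[4.5, 0, 0, 0, 0], [4.5, 0, 0, 0, 0], [4.5, 0, 0, 0, 0], [4.5, 0, 0, 0, 0], [4.5, 0, -2, 0, 0], [4.5, 0, -4, 0, 0], [4.5, 0, -4, 0, 0], [4.5, 0, -4, 0, 0], [4.5, 0, -3, 0, 0], [4.5, 0, 0, -3, 0]]}}

```text
time_s: 24.75
eef_pos: [434.0, -215.7, 236.9]
ee_rot: [-1.422, 0.785, -0.802]
contact_force: [-1.1, -1.1, -0.2]
opening: 44.8
```

```bash
python3 - <<'E'
from h import *
w=grab("wrist");lev()
q=proj(w,[[531.67,-153.86,50],[531.67+88*np.cos(np.radians(211.55)),-153.86+88*np.sin(np.radians(211.55)),88]]);print((q*1.5).round())
t=grab("top")
im=np.hstack([cv2.resize(w["color"][:,100:400,::-1],(450,576)),cv2.resize(t["color"][150:260,270:330,::-1],(314,576),interpolation=2)]);cv2.imwrite("pics/f.png",im)
E
```

```text
[ 429.7 -216.9  234. ] -58.5 44.83239332241094 [ 0.5 -2.1 -1.5] [-0.04 -0.04 -0.  ] 24.8
r 119.88979739906767 th 45.171033284875506
[[380.  69.]
 [380. 216.]]
```

View pics/f.png

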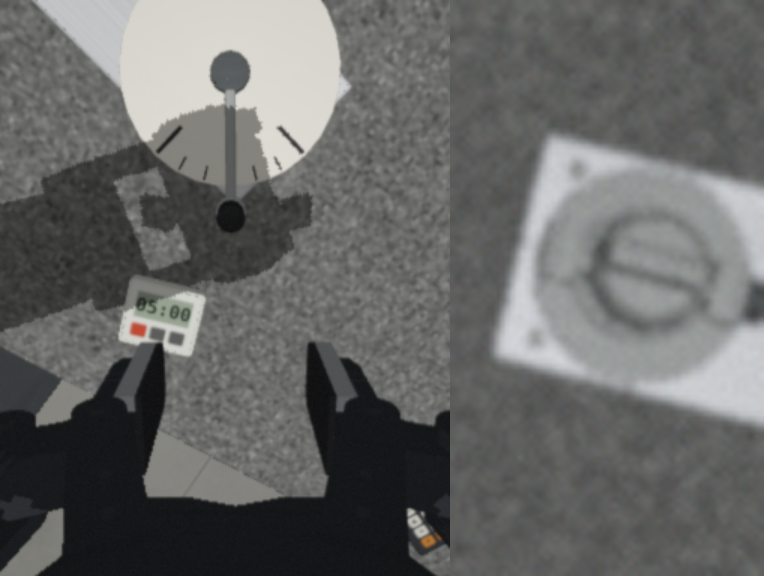

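The lever at x≈230 covers the 45° mark, midway between the 0° mark (169,138) and the 90° mark (290,138). The head is still locked with its bar along the plate. I'll hand in now.

```bash
python3 -c "
from bench import close_job
print(close_job())"
```

```text
the job is handed in; nothing more can be done
None
```

The vacuum filter stand is set up as asked, and I handed the job in at about 25 s of the 61 s allowed.

- **Valve closed first:** I swung the lever from about 71° to fully closed. It met its stop at about 0° with a reaction of about 16 N.
- **Tall head locked:** I lowered the head into the base with its ears about 10° clockwise of the stand's x, and it reached the floor at the expected height. I then turned it clockwise until the torque rose to about 1.6 N m at the stops. The wrist picture afterwards showed its bar along the stand's y, about 1.6° past it on the clockwise side, with the lever still closed.
- **Lever at the middle mark:** The arm read 45.1° when I let go. The last picture shows the lever over the long 45° mark, centred between the 0° and 90° marks. The gripper was open and clear of everything.

**Checks that disagreed or were not made:**
- The tall head's apparent diameter in the wrist view came out about 5% smaller than expected for its height. I went by the bar-top heights in the scene view, which clearly told the tall head from the short one.
- The tool rose 1–5 mm as the fingers closed on the knob and the bar, with a light force of about 7 N. This did no visible harm.
- I did not look at the short head and the other bench items again at the end. The gripper never went near the short head, and no force reading suggested it had touched anything else.

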